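Release the pick-up hatch: shut the lid, key in, quarter turn, hold

ROBOT

A 6-joint arm with a two-finger parallel gripper is mounted at the origin on the work surface. World frame = base frame: x ahead of the robot, y to its left, z up, the work surface at z = 0. Lengths are in mm, angles in rad, forces in N, time in s.
With the tool pointing down it reaches from about 350 to 975 mm from the base axis. Payload 4.9 kg.
Tool frame: the origin (TCP) lies on the front face of the gripper's body, between the roots of the fingers; the fingertips stand 73 mm ahead of it and the grasp point (between the pads) lies 54 mm ahead of it; z points along the fingers, y is the line along which they close (so a half turn about z gives the same grasp; the last joint's range is limited). The gripper opens to 85 mm and grips with 20 to 120 N. Pads are 22 mm wide; open, the fingers measure 114 mm over their backs; the gripper's body (76 mm by 85 mm) begins 54 mm behind the grasp point. The pads swing forward as they close: fully open they stand 13 mm farther back than shut.
Start: joints at [1.128, 0.053, 1.613, -0, 1.476, -0.119], TCP at [198.847, 592.505, 303.904] pointing down, gripper open.
Joint ranges: [-3.01, 3.01], [-1.01, 2.22], [0.06, 2.58], [-1.02, 4.17], [0.09, 2.62], [-3.14, 3.14]. Speed limits (rad/s): [2.57, 2.57, 3.14, 3.14, 3.14, 3.14].

INTERFACE

Orientations are given as a unit quaternion [w, x, y, z].
In Python, from workcell import r gives the robot as it stands. The module is installed in compiled form; this text tells all that it offers.
- The arm moves only by the shell command python3 -m pendant 'ROWS' [OPENING] [FORCE]. ROWS is JSON, a list that holds one entry, the list of rows, each a list of 6 numbers: the shift along the tool's x, y, z in mm, then the turn, a rotation vector about the tool's x, y, z in rad. In form: [[[x, y, z, ax, ay, az], ...]]. A call has 1 to 10 rows; each row is the pose to reach, as a shift and turn from the pose commanded when the call began, along the tool's axes at that moment; what a row does not reach only later rows make up. A row lasts 1/8 s, in which the tool goes at most 62.5 mm and 10.7 degrees, less where a joint would pass 70% of its speed; a pose out of reach is approached as far as the arm can. A call with a gripper value outside its range is refused whole. OPENING is the finger opening in mm, from 0 to 85.4, set as the call begins (- or left out, the last holds). The fingers move at their own pace and stop on an object; FORCE is the grip in N (left out, the last holds). Time passes only in rows, so rows that repeat a pose let the fingers close. It gives the time, the measured TCP pose, the force, the opening and the grip force at its end, in the units of the state.
- r.sense(): the state, without advancing time (a new reading comes with each control period).
- r.snapshot(name): name is "scene" or "top" or "wrist"; returns the picture (384x512x3 uint8, red, green, blue); there is no depth.
- r.calibration(name): a dict with "fx", "fy", "cx", "cy" (pixels), "dist" ([k1, k2, p1, p2, k3] as OpenCV has them; the pictures are not rectified), "rvec" (rotation vector, rad) and "tvec" (3), from world to camera coordinates, as OpenCV has them. Camera axes: x right, y down, z forward; pixel columns grow to the right and rows downward; lengths in mm; the calibration is good to about 2 mm. A picture is of the moment at which its call begins: read the wrist's pose just before it. calibration takes no time and is no camera call; for the wrist camera it gives the pose at the moment of the call.
- r.finish_job(): hands the job in; it is judged then, once.
The state is a dict: "time": time; "qpos": joint angles; "joint_velocities": joint speeds; "joint_efforts": joint torques, N m; "tool_pos": TCP position; "orientation": TCP orientation; "contact_force": force on the tool from outside, world axes, zero at the start; "torque": the same for the moment, N m; "gripper_width": finger opening in mm; "grasp_force": force on a finger pad.
Only numpy, scipy, OpenCV 4.12 (cv2) and the standard library are available. Lean on these libraries where they do the work, as an engineer would, in place of code of your own. Each camera call takes 0.05 s, during which the arm holds its last target. There are 200 camera calls.

TASK

The parcel in the pick-up hatch is packed: lower the hatch's green lid without slamming until it is fully shut, then take the red-headed key out of the key block, push it fully home in the lock beside the lid (its pins are sticky, so wiggle if it stops short) and turn it a quarter turn clockwise against its spring, which draws the bolt of the client's flap. Finish while still gripping the key and holding it turned, because it springs back if let go. Leave the other two keys in the block and the tins, jars and stamp as they stand.

Things in the scene. Friction and masses are not known exactly. Their poses are not given: they have to be found in the camera images.
- hatch: Pick-up hatch, fixed: a grey steel box 210 (x) x 300 (y) x 125 mm high with a green lid on top and, on its right (-y) side near the front, a grey lock housing 78 x 80 mm, as high as the box, with a steel face plate on top. Origin: centre of the box's underside on the counter; x points away from the staff's side to the client's flap, y left, z up.
- lid (a joint): Green lid, hinged on the box's far (+x) top rim: angle in rad, 0 = fully shut, level on the rim; it starts standing open at 0.75 to 1.15. The hinge is stiff: the lid stays where it is left. Pushing its outer (upper) face down near the lip with 1 to 3 N along the arc closes it. Plate 225 mm from hinge to lip, 300 mm wide, 6 mm thick, 0.6 kg.
- lid_hinge (a point): Middle of the lid's hinge axis, 125.5 mm above the counter, level with the lid's underside when shut: the outer (upper) face lies 6 mm from it. Its axes turn with the lid: x along the plate away from the lip, y left along the hinge, z out of the outer face.
- lid_lip (a point): Middle of the lid's front lip (the free edge), on the upper face, 225 mm from the hinge. It moves with the lid; when the lid is shut it is 131.5 mm above the counter.
- keyhole (a point): Centre of the key slot's mouth, on the lock's upright axis, flush with the top of the face plate (125 mm above the counter), 42 mm from the box's side wall. Axes as the hatch: at rest the slot is 14.4 mm long along y and 6.4 mm wide along x through the 6 mm plate; below, the plug's slot is 13.8 x 5.8 mm. A red dot at the left marks the rest position, a green dot at the far side the turned one.
- plug (a joint): Turn of the lock's plug in rad: 0 at rest, grows clockwise seen from above, stop at 1.57. A spring turns it back with 0.025 (rest) to 0.10 N m (stop). The key has up to 0.2 rad play in it, so turn the key that much further. Two sticky pins resist the key 14 and 4 mm short of home: up to 20 N straight, less if rocked 1 mm to and fro along the slot. It turns only within 2 mm of home and is then trapped.
- key_block: Wooden key block, fixed, 64 (x) x 160 (y) x 45 mm high, three keys standing upright in slots 48 mm apart in a row along its y axis, any colour in any slot. Origin: centre of its underside.
- red_key_head (a point): The key to use: centre of its red plastic head, 10 mm thick (key's x axis) x 32 wide (y) x 36 mm tall (z, up). Grip it from above by its thickness. Below it: a steel collar 16 mm across, 8 mm tall, then shank and blade, 12 mm wide (y), 4 mm thick (x), with a bevelled point. Reversible: fits the slot either way round. 30 to 55 g.
- red_key_shoulder (a point): Underside of the red key's collar on its axis, 26 mm below the head's centre; it rests on the block's top at the start and lies on the lock's face plate, at the keyhole point, when the key is fully home. Same axes as the head.
- red_key_tip (a point): Point of the red key's blade, on its axis, 33 mm below the shoulder. Same axes as the head.
- blue_key_head (a point): Centre of the head of another key like it with a blue head, standing in the block; stays there.
- yellow_key_head (a point): Centre of the head of another key like it with a yellow head, standing in the block; stays there.
- red_key: The red-headed key as a body; origin at its shoulder point.
- soup_tin: Tin with a red and white label, 66 mm across, 102 mm tall, standing in the hatch; origin at the centre of its underside.
- bean_tin: Tin with a yellow and green label, 74 mm across, 108 mm tall, standing in the hatch; origin at the centre of its underside.
- sauce_jar: Sauce jar with a white cap, 72 mm across, 100 mm tall, standing in the hatch; origin at the centre of its underside.
- tomato_tin: Tin with a green and red label, 74 mm across, 108 mm tall, standing on the counter; origin at the centre of its underside.
- peanut_jar: Peanut-butter jar with a red cap, 72 mm across, 100 mm tall, standing on the counter; origin at the centre of its underside.
- stamp: Turned wooden hand stamp, 40 mm across, 78 mm tall, standing on the counter; origin at the centre of its underside.

How it is judged (in metres and radians):
On the way, in this order (a step that is already met when the one before it is completed fails the run):
1. the lid is fully shut (value of joint lid below 0.03 rad), for 0.2 s.
2. the red key is fully home in the lock, not yet turned (z of red_key_shoulder in the frame of keyhole between -0.004 and 0.003 m and horizontal distance between red_key_shoulder and keyhole below 0.003 m and angle between the z axis of red_key_shoulder and the z axis of keyhole, either way round below 0.12 rad and value of joint plug below 0.5 rad and value of joint lid below 0.03 rad), for 0.1 s.
3. the key is turned a quarter turn clockwise while gripped (z of red_key_shoulder in the frame of keyhole between -0.004 and 0.003 m and horizontal distance between red_key_shoulder and keyhole below 0.003 m and angle between the z axis of red_key_shoulder and the z axis of keyhole, either way round below 0.12 rad and value of joint plug above 1.3 rad and contact force between the fingers and red_key above 1.5 N and value of joint lid below 0.03 rad), for 0.2 s.
At the end, for the whole second after the job is handed in: Lid shut (within 0.03 rad); red key fully home in the lock (shoulder within 3 mm of the face plate and of the lock axis, upright within 0.12 rad), cylinder turned clockwise more than 1.3 of its 1.57 rad, the key still gripped (over 1.5 N) and held so through the last second (all of step 3); the arm keeps its last pose, push and grip.
It fails at once if the lid is slammed (turns shut faster than 3 rad/s) (velocity of joint lid below -3 rad/s).
It fails at once if the lock is turned while the lid is open (value of joint plug above 0.5 rad and value of joint lid above 0.1 rad).
It fails at once if another key is taken or pushed about (distance of any of blue_key_head, yellow_key_head from where it was at the start of the episode above 0.015 m).
It fails at once if a tin, jar or the stamp is pushed about or knocked over (distance of any of soup_tin, bean_tin, sauce_jar, tomato_tin, peanut_jar, stamp from where it was at the start of the episode above 0.03 m or angle between any of soup_tin, bean_tin, sauce_jar, tomato_tin, peanut_jar, stamp's own z axis and vertical above 0.5 rad).
It also fails if it takes over 72 s, if anything falls off the work surface, if the arm or the gripper's body presses on something with over 40 N, if the wrist force passes 120 N, or if a joint passes its speed limit or range.

## Working session

There is one attempt and no reset: what is moved stays moved. The work goes in short steps, Python scripts to look and compute and a shell command to move; the robot and the scene stay as the last step left them, time stands still between calls to the robot, and variables do not carry over. Pictures are saved under pics/ and viewed, at most 10 in all, crops included, and the job is handed in when it is done.

```bash
mkdir -p pics; python3 - <<'E'
from workcell import r
import cv2,numpy as np
s=r.sense();print(s)
for n in("scene","top","wrist"):
    i=r.snapshot(n);cv2.imwrite(f"pics/{n}0.png",i[:,:,::-1]);print(n,r.calibration(n))
a=np.hstack([cv2.imread(f"pics/{n}0.png") for n in("scene","top")])
E
```

```text
{'time': 0.0, 'qpos': array([ 1.12798056e+00,  5.33673408e-02,  1.61427895e+00,  1.76905396e-05,
        1.47601016e+00, -1.19006802e-01]), 'joint_velocities': array([-0.00053323, -0.00145994, -0.0003244 , -0.000909  , -0.00217188,
       -0.00234338]), 'joint_efforts': array([-2.11911254e-03, -3.93704474e+01, -3.70159328e+01, -3.19015207e-04,
        7.24654034e-03,  1.00346713e-05]), 'tool_pos': array([198.65964278, 592.09098755, 302.66536138]), 'orientation': array([-2.94534248e-04,  1.61198825e-01,  9.86921412e-01, -9.89010700e-04]), 'contact_force': array([ 3.68284511e-01,  3.34103996e-04, -2.21392676e-01]), 'torque': array([-0.01907875,  0.03191806, -0.01336065]), 'grasp_force': 0.0, 'gripper_width': 85.08465979980544}
scene {'fx': 382.14276305792947, 'fy': 382.14276305792947, 'cx': 250.17625932943614, 'cy': 195.44489872403165, 'dist': array([0.00511849, 0.        , 0.        , 0.        , 0.        ]), 'rvec': array([ 2.37945109, -0.61302293,  0.2337004 ]), 'tvec': array([-477.02380181,  302.64383151, 1129.69563979])}
top {'fx': 430.50161866625444, 'fy': 430.50161866625444, 'cx': 246.78218467712728, 'cy': 192.0422966944839, 'dist': array([-0.00867116,  0.        ,  0.        ,  0.        ,  0.        ]), 'rvec': array([ 2.1742966 , -2.17353813,  0.08552081]), 'tvec': array([  46.73975059,  595.69789419, 1392.79825896])}
wrist {'fx': 295.58604479405733, 'fy': 295.58604479405733, 'cx': 261.30293480410506, 'cy': 192.33106595875745, 'dist': array([-0.04595629,  0.        ,  0.        ,  0.        ,  0.        ]), 'rvec': array([-2.35512655, -1.69469954, -0.23761186]), 'tvec': array([-624.04469605,  -37.154803  ,  379.67416929])}
```

View pics/scene0.png

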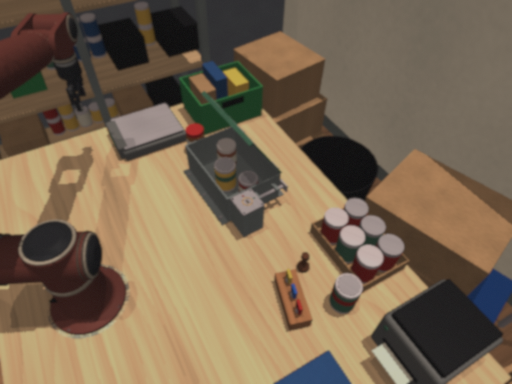

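View pics/top0.png

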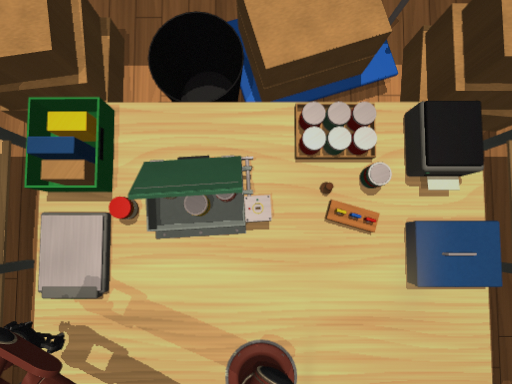

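The scene picture shows the hatch with its lid open, the key block in the lower middle and the stamp and tomato tin near it. In the top view the lid's lip corners are near (130,197) and (243,194), the lock plate is near (258,207), and the red key at (371,220) is the right-hand key of the block.

```bash
cat > h.py <<'E'
import cv2,numpy as np
from workcell import r
from scipy.spatial.transform import Rotation as R
def cam(n):
    c=r.calibration(n);K=np.array([[c['fx'],0,c['cx']],[0,c['fy'],c['cy']],[0,0,1.]]);return K,c['dist'],cv2.Rodrigues(c['rvec'])[0],np.array(c['tvec'])
def ray(c,p):
    K,d,M,t=c;u=cv2.undistortPoints(np.array([[p]],float),K,d)[0,0];return -M.T@t,M.T@np.array([u[0],u[1],1])
def plane(c,p,z):
    o,v=ray(c,p);return o+v*(z-o[2])/v[2]
def proj(c,P):
    K,d,M,t=c;return cv2.projectPoints(np.array(P,float).reshape(-1,1,3),cv2.Rodrigues(M)[0],t,K,d)[0][:,0]
def tool():
    s=r.sense();q=s['orientation'];return s['tool_pos'],R.from_quat(np.r_[q[1:],q[0]]).as_matrix()
def blobs(img,lo,hi,amin=4):
    m=cv2.inRange(cv2.cvtColor(img,cv2.COLOR_RGB2HSV),lo,hi);n,l,s,c=cv2.connectedComponentsWithStats(m)
    return [(s[i,4],c[i].round(1),s[i,:4]) for i in range(1,n) if s[i,4]>=amin]
E
python3 - <<'E'
from h import *
c=cam("top");cs=cam("scene")
for nm in("top","scene"):
    i=cv2.imread(f"pics/{nm}0.png")[:,:,::-1].copy()
    for k,lo,hi in(("r",(0,170,80),(6,255,255)),("r2",(174,170,80),(180,255,255)),("b",(105,150,80),(130,255,255)),("y",(22,180,120),(33,255,255)),("g",(70,90,30),(90,255,255))):
        print(nm,k,[(int(a),list(map(float,p)),list(map(int,s))) for a,p,s in blobs(i,lo,hi) if a>5])
for p in((371,220),(355,216),(341,212.5)):print(plane(c,p,85))
# box: plate corners at z=125
for p in((258,207),(246,195),(271,195),(246,221),(271,221)):print(plane(c,p,125))
for p in((147,229),(245,229)):print('front',plane(c,p,125))
cv2.imwrite("pics/a.png",np.hstack([cv2.resize(cv2.imread("pics/top0.png")[140:245,115:285],None,fx=4,fy=4,interpolation=2)]))
E
```

```text
top r [(387, [119.8, 207.1], [109, 197, 22, 22]), (32, [370.3, 219.3], [366, 217, 10, 5]), (7, [46.1, 374.1], [44, 373, 5, 3]), (12, [36.1, 378.1], [34, 376, 6, 5])]
top r2 []
top b [(92, [235.2, 27.3], [228, 19, 15, 26]), (1582, [354.4, 77.0], [276, 40, 122, 61]), (21, [244.2, 51.7], [243, 46, 4, 12]), (443, [248.4, 85.4], [240, 59, 21, 42]), (741, [50.3, 144.5], [27, 137, 47, 16]), (25, [355.6, 215.3], [351, 214, 10, 4]), (3834, [469.1, 253.8], [436, 221, 66, 65])]
top y [(771, [66.7, 120.7], [47, 111, 40, 20]), (30, [341.1, 210.9], [337, 209, 9, 5])]
top g [(13, [26.5, 141.4], [26, 136, 3, 12]), (9, [54.0, 136.0], [50, 136, 9, 1]), (17, [91.1, 146.6], [84, 142, 12, 12]), (16, [34.5, 155.8], [27, 153, 16, 6])]
scene r [(187, [194.8, 130.0], [187, 123, 17, 14]), (42, [298.9, 305.4], [297, 300, 5, 13])]
scene r2 []
scene b [(1097, [493.0, 294.3], [474, 271, 38, 50]), (14, [293.6, 290.3], [293, 286, 3, 9])]
scene y []
scene g [(6, [220.0, 67.5], [219, 66, 3, 4]), (15, [221.8, 97.4], [218, 96, 9, 4])]
[ 502.60728913 -343.02848158   85.        ]
[ 515.12693768 -293.15344503   85.        ]
[ 526.09848817 -249.44644759   85.        ]
[541.27599106  11.91916299 125.        ]
[578.0385072   48.60200373 125.        ]
[578.04455636 -27.92491172 125.        ]
[498.58378931  48.53684404 125.        ]
[498.62147421 -27.59694187 125.        ]
front [474.04650562 350.30388986 125.        ]
front [474.29675876  51.55880763 125.        ]
```

View pics/a.png

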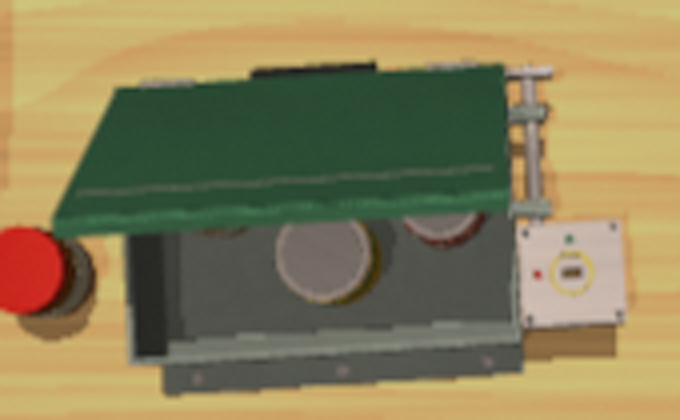

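The crop shows the lid's lip edge from (55,230) to (510,205) and the box's front rim from (130,360) to (520,342). The key slot is at (571,272), with the red dot at (537,274) and the green dot at (569,239).

```bash
python3 - <<'E'
from h import *
from scipy.optimize import brentq
c=cam("top");f=lambda u,v:(115+(u+.5)/4-.5,140+(v+.5)/4-.5)
kh=plane(c,f(571,272),125);rd=plane(c,f(537,274),125);gd=plane(c,f(569,239),125)
A=plane(c,f(130,362),125);B=plane(c,f(521,342),125)
d=(A-B)/np.linalg.norm(A-B);yaw=np.arctan2(-d[0],d[1]);print('kh',kh,rd-kh,gd-kh,'front',A,B,np.linalg.norm(A-B),'yaw',yaw)
ex=np.array([np.cos(yaw),np.sin(yaw),0]);ey=np.array([-ex[1],ex[0],0])
org=(A+B)/2+105*ex;hinge=org+105*ex;print('org',org,'hinge',hinge,'kh in hatch',(kh-org)@ex,(kh-org)@ey)
for p in((283,219),(160,226),(400,213)):
    def g(th):
        P=plane(c,f(*p),125.5+225*np.sin(th)+6*np.cos(th));return (P-hinge)@ex+225*np.cos(th)-6*np.sin(th)
    th=[x for x in np.linspace(.3,1.5,121)]
    v=[g(x) for x in th];print([round(th[i],2) for i in range(120) if v[i]*v[i+1]<0])
s=cam("scene");hd=[]
for a,b in(((370.3,219.3),(298.9,305.4)),((355.6,215.3),(293.6,290.3))):
    o1,v1=ray(c,a);o2,v2=ray(s,b);t=np.linalg.lstsq(np.c_[v1,-v2],o2-o1,rcond=None)[0];print(o1+v1*t[0],o2+v2*t[1])
print(plane(c,(370.3,219.3),85),plane(c,(341.1,210.9),85))
p,M=tool();print(M.round(3))
E
```

```text
kh [539.36537047  13.83054364 125.        ] [-1.5354662  25.95773292  0.        ] [25.25119198  1.49297453  0.        ] front [470.63058718 349.85269559 125.        ] [486.05034648  51.95126421 125.        ] 298.3002376804808 yaw 0.051715127033489856
org [583.20008927 206.32964814 125.        ] hinge [688.05971171 211.75731638 125.        ] kh in hatch -53.72679370811537 -189.9758391088726
[np.float64(0.96)]
[np.float64(0.96)]
[np.float64(0.96)]
[ 505.01203916 -343.49501173   75.64120851] [ 505.63526032 -343.82531543   75.74751009]
[ 517.72290815 -298.13637172   72.51975462] [ 518.4813963  -298.53448927   72.6415959 ]
[ 504.7980025  -340.88692068   85.        ] [ 531.12344166 -249.85051993   85.        ]
[[-0.948  0.318 -0.001]
 [ 0.318  0.948 -0.002]
 [ 0.    -0.002 -1.   ]]
```

```bash
python3 -m pendant '[[[0,0,-60,0,0,0],[0,0,-137,0,0,0],[-52,-23,-137,0,0,0.15],[-104,-46,-137,0,0,0.3],[-156,-69,-137,0,0,0.45],[-208,-92,-137,0,0,0.6],[-260,-115,-137,0,0,0.75],[-312,-138,-137,0,0,0.9],[-364,-161,-137,0,0,1.05],[-416,-184,-137,0,0,1.197]]]' 0 30
python3 - <<'E'
from h import *
p,M=tool();print(p,M.round(3),r.sense()['qpos'])
yaw=.0517;ex=np.array([np.cos(yaw),np.sin(yaw),0])
print(M.T@(np.array([620,208,440])-p))
E
```

```text
time: 1.4
tool_pos: [535.8, 284.2, 440.5]
orientation: [-0.0, 0.691, 0.723, -0.0]
contact_force: [-0.2, 0.6, -0.1]
gripper_width: 0.0
grasp_force: 0.0
[535.76837386 284.21460889 440.54251085] [[-0.045  0.999 -0.   ]
 [ 0.999  0.045  0.   ]
 [ 0.    -0.    -1.   ]] [ 3.65032807e-01 -3.54992465e-02  1.47768948e+00  1.44892150e-04
  1.69977272e+00  3.19979534e-01]
[-79.93241108  80.71231907   0.50889946]
```

```bash
python3 -m pendant '[[[-40,40,0,0,0,0],[-80,80,0,0,0,0],[-80,80,35,0,0,0],[-80,80,60,0,0,0]]]'
python3 - <<'E'
from h import *
p,M=tool();print(p,r.sense()['contact_force'])
yaw=.0517;ex=np.array([np.cos(yaw),np.sin(yaw),0]);H=np.array([688.06,211.76,125.5])
for th in np.arange(1.0,-.05,-.05):
    rr=205
    P=H+ex*(-rr*np.cos(th)+6*np.sin(th)+13)+np.array([0,0,rr*np.sin(th)+6*np.cos(th)+73])
    print(round(th,2),(M.T@(P-p)).round(0))
E
```

```text
time: 1.9
tool_pos: [618.9, 208.8, 378.6]
orientation: [-0.001, 0.69, 0.724, -0.001]
contact_force: [0.1, -0.2, 0.0]
gripper_width: 0.1
grasp_force: 0.0
[618.93913117 208.79338478 378.63764119] [ 0.10335214 -0.19195247  0.01510737]
1.0 [ -1. -24.   4.]
0.95 [ -1. -32.  10.]
0.9 [ -1. -41.  16.]
0.85 [ -1. -49.  22.]
0.8 [ -1. -56.  29.]
0.75 [ -1. -64.  36.]
0.7 [ -1. -71.  44.]
0.65 [ -1. -77.  51.]
0.6 [ -1. -83.  60.]
0.55 [ -1. -89.  68.]
0.5 [ -1. -95.  77.]
0.45 [  -1. -100.   86.]
0.4 [  -1. -104.   95.]
0.35 [  -1. -108.  104.]
0.3 [  -1. -112.  114.]
0.25 [  -1. -115.  124.]
0.2 [  -1. -117.  134.]
0.15 [  -1. -119.  144.]
0.1 [  -1. -121.  154.]
0.05 [  -1. -122.  164.]
-0.0 [  -1. -122.  174.]
```

```bash
python3 -m pendant '[[[0,-24,4,0,0,0],[0,-32,10,0,0,0],[0,-41,16,0,0,0],[0,-49,22,0,0,0],[0,-56,29,0,0,0],[0,-64,36,0,0,0],[0,-71,44,0,0,0],[0,-77,51,0,0,0],[0,-83,60,0,0,0],[0,-89,68,0,0,0]]]'
python3 - <<'E'
from h import *
cv2.imwrite("pics/b.png",np.hstack([cv2.resize(r.snapshot("scene")[80:260,130:330,::-1],None,fx=2,fy=2),cv2.resize(r.snapshot("top")[120:270,100:300,::-1],(400,360))]))
E
```

```text
time: 3.15
tool_pos: [529.2, 205.4, 312.0]
orientation: [-0.0, 0.689, 0.725, -0.0]
contact_force: [1.2, 0.6, 1.6]
gripper_width: 0.2
grasp_force: 0.9
```

View pics/b.png

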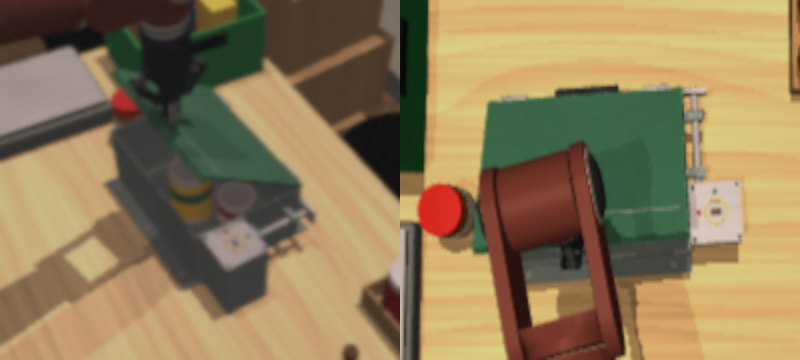

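The left half shows the fingertip on the lid's outer face near the lip, at about (170,120), with the lid half shut. The right half shows the tins untouched. I'll continue along the arc.

```bash
python3 -m pendant '[[[0,-6,9,0,0,0],[0,-11,18,0,0,0],[0,-15,27,0,0,0],[0,-19,36,0,0,0],[0,-23,46,0,0,0],[0,-26,56,0,0,0],[0,-28,66,0,0,0],[0,-30,76,0,0,0],[0,-32,86,0,0,0],[0,-33,96,0,0,0]]]'; python3 -m pendant '[[[0,0,5,0,0,0],[0,0,10,0,0,0],[0,0,12,0,0,0],[0,0,12,0,0,0]]]'
```

```text
time: 4.5
tool_pos: [496.6, 203.7, 216.2]
orientation: [-0.0, 0.689, 0.725, -0.0]
contact_force: [-0.6, -0.7, 0.7]
gripper_width: 0.1
grasp_force: 0.6
time: 5.0
tool_pos: [496.8, 203.7, 204.8]
orientation: [0.0, 0.689, 0.725, 0.0]
contact_force: [-0.2, -0.0, 0.8]
gripper_width: 0.2
grasp_force: 0.0
```

```bash
python3 -m pendant '[[[0,0,2,0,0,0],[0,0,3,0,0,0],[0,0,3,0,0,0],[0,0,3,0,0,0]]]'
```

```text
time: 5.5
tool_pos: [497.1, 203.8, 204.1]
orientation: [0.0, 0.689, 0.725, 0.0]
contact_force: [-4.6, -2.9, 9.2]
gripper_width: 0.2
grasp_force: 4.5
```

```bash
python3 -m pendant '[[[0,0,-30,0,0,0],[-40,-1,-60,0,0,0],[-100,-4,-60,0,0,0.05],[-160,-6,-60,0,0,0.1],[-220,-8,-60,0,0,0.15],[-280,-10,-60,0,0,0.2],[-340,-12,-60,0,0,0.25],[-400,-15,-60,0,0,0.29],[-460,-17,-60,0,0,0.29],[-520,-19,-60,0,0,0.29]]]' 50; python3 -m pendant '[[[-25,-10,0,0,0,0],[-25,-10,0,0,0,0],[-25,-10,0,0,0,0]]]'
python3 - <<'E'
from h import *
p,M=tool();print(p,M.round(3));i=r.snapshot("wrist");c=cam("wrist")
j=r.snapshot("top");g=cv2.resize(j[140:245,115:285,::-1],(512,316))
cv2.imwrite("pics/c.png",np.vstack([i[100:380,:,::-1],g]))
for k,lo,hi in(("r",(0,150,60),(8,255,255)),("b",(100,130,60),(130,255,255)),("y",(20,150,100),(35,255,255))):
    print(k,[(int(a),list(map(float,q)),list(map(int,s)),plane(c,q,71).round(1),plane(c,q,89).round(1)) for a,q,s in blobs(i,lo,hi,60)])
E
```

```text
time: 6.75
tool_pos: [503.6, -318.7, 262.2]
orientation: [0.0, 0.787, 0.617, 0.0]
contact_force: [1.0, 0.2, 0.4]
gripper_width: 50.0
grasp_force: 0.0
time: 7.12
tool_pos: [488.3, -338.0, 261.9]
orientation: [-0.0, 0.787, 0.617, 0.0]
contact_force: [-0.1, 0.2, 0.6]
gripper_width: 50.1
grasp_force: 0.0
[ 488.27336597 -337.9708422   261.85036939] [[ 0.238  0.971  0.   ]
 [ 0.971 -0.238  0.   ]
 [ 0.     0.    -1.   ]]
r [(948, [501.0, 91.6], [489, 68, 23, 49], array([ 711.9, -303.5,   71. ]), array([ 697.7, -301.2,   89. ])), (421, [281.4, 189.4], [275, 169, 14, 42], array([ 506.5, -344.4,   71. ]), array([ 506.5, -339.2,   89. ]))]
b [(266, [285.7, 137.8], [280, 119, 11, 37], array([ 520.5, -299.5,   71. ]), array([ 519.4, -297.4,   89. ])), (713, [138.2, 364.5], [120, 350, 37, 34], array([ 303.1, -508.1,   71. ]), array([ 317.1, -491.6,   89. ]))]
y [(540, [288.6, 76.1], [281, 55, 16, 43], array([ 533.9, -250.3,   71. ]), array([ 531.9, -251.6,   89. ]))]
```

View pics/c.png

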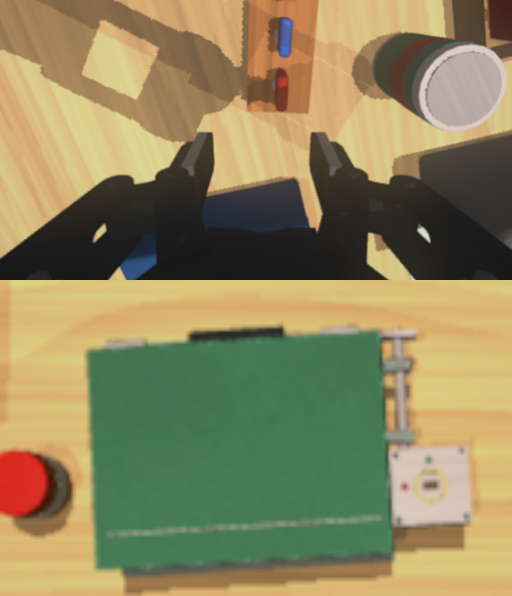

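The upper half shows the red key at full-picture pixel (281,189), ahead of the open fingers, with the blue and yellow keys behind it. The lower half shows the lid lying shut.

```bash
python3 -m pendant '[[[0,9,30,0,0,0.042],[0,18.4,60,0,0,0.042],[0,18.4,90,0,0,0.042],[0,18.4,115,0,0,0.042],[0,18.4,132,0,0,0.042],[0,18.4,132,0,0,0.042],[0,18.4,132,0,0,0.042]]]'; python3 -m pendant '[[[0,0,0,0,0,0],[0,0,0,0,0,0],[0,0,0,0,0,0],[0,0,0,0,0,0],[0,0,0,0,0,0],[0,0,0,0,0,0]]]' 0 40
```

```text
time: 8.1
tool_pos: [506.7, -343.1, 131.2]
orientation: [0.001, 0.799, 0.601, 0.0]
contact_force: [0.6, -0.2, 0.5]
gripper_width: 49.9
grasp_force: 0.0
time: 8.85
tool_pos: [506.2, -343.2, 130.8]
orientation: [0.0, 0.799, 0.601, 0.0]
contact_force: [-2.0, 1.0, 6.1]
gripper_width: 9.2
grasp_force: 41.2
```

```bash
python3 -m pendant '[[[0,0,-30,0,0,0],[0,0,-80,0,0,0],[0,0,-130,0,0,0],[40,-8,-140,0,0,-0.05],[90,-18,-140,0,0,-0.1],[140,-28,-140,0,0,-0.17],[190,-38,-140,0,0,-0.24],[240,-48,-140,0,0,-0.3],[290,-58,-140,0,0,-0.333],[309,-65,-140,0,0,-0.333]]]' - 80; python3 -m pendant '[[[0,0,0,0,0,0],[0,0,0,0,0,0],[0,0,0,0,0,0]]]'
python3 - <<'E'
from h import *
p,M=tool();print(p,M.round(3));i=r.snapshot("wrist");c=cam("wrist")
np.save("w1.npy",i);g=cv2.resize(i[60:330,130:390,::-1],None,fx=2.2,fy=2.2,interpolation=2)
cv2.imwrite("pics/d.png",g);o=-c[2].T@c[3];print('cam in tool',M.T@(o-p))
print('pred kh',proj(c,[[539.4,13.8,125]]),'pred tip',proj(c,[p+np.array([0,0,-86-33.])]),'sh',proj(c,[p+np.array([0,0,-86.])]))
E
```

```text
time: 10.1
tool_pos: [529.2, -25.8, 269.2]
orientation: [-0.0, 0.688, 0.726, -0.0]
contact_force: [-0.5, -0.4, -0.9]
gripper_width: 8.5
grasp_force: 79.0
time: 10.48
tool_pos: [529.6, -29.3, 269.8]
orientation: [0.0, 0.69, 0.724, -0.0]
contact_force: [-0.6, 0.2, -0.1]
gripper_width: 8.9
grasp_force: 79.0
[529.57100835 -29.26196077 269.83034548] [[-0.049  0.999 -0.   ]
 [ 0.999  0.049 -0.   ]
 [-0.    -0.    -1.   ]]
cam in tool [ 70.66061961   0.41926172 -70.44502544]
pred kh [[276.90796078 146.88281472]] pred tip [[260.46021009 214.3391205 ]] sh [[260.3445171  234.42774512]]
```

View pics/d.png

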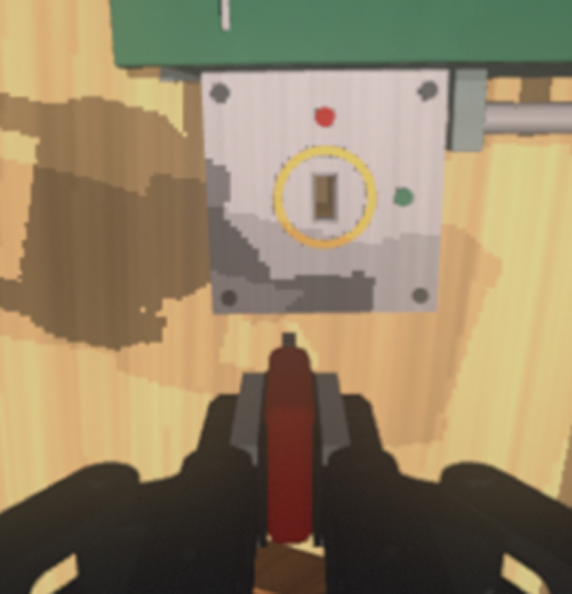

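The crop shows the slot at (325,197) inside the yellow ring, the red dot at (325,117) and the green dot at (403,197). The key is held upright, with its blade point at (289,335).

```bash
cat >> h.py <<'E'
def look(ztip,name=None):
    p,M=tool();i=r.snapshot("wrist");c=cam("wrist");hsv=cv2.cvtColor(i,cv2.COLOR_RGB2HSV)
    q0=proj(c,[[539.4,13.8,125]])[0]
    m=cv2.inRange(hsv,(17,80,110),(35,255,255));yy,xx=np.nonzero(m);k=(np.hypot(xx-q0[0],yy-q0[1])<40)
    pts=np.c_[xx,yy][k];W=np.array([plane(c,a,125)[:2] for a in pts])
    for _ in range(6):  # circle fit on the plate with outlier rejection
        A=np.c_[2*W,np.ones(len(W))];s=np.linalg.lstsq(A,(W**2).sum(1),rcond=None)[0];R0=np.sqrt(s[2]+s[0]**2+s[1]**2)
        e=abs(np.hypot(*(W-s[:2]).T)-R0);W=W[e<max(1.2,1.5*np.median(e))]
    print('ring',s[:2],R0,len(W),np.median(e))
    for k,lo,hi in(("r",(0,110,90),(8,255,255)),("g",(60,70,50),(90,255,255))):
        for a,q,b in blobs(i,lo,hi,15):
            P=plane(c,q,125)[:2]
            if np.hypot(*(P-s[:2]))<45:print(k,a,q,P.round(1),(P-s[:2]).round(1))
    if name:cv2.imwrite(name,cv2.resize(i[60:330,130:390,::-1],None,fx=2.2,fy=2.2,interpolation=2))
    kh=np.r_[s[:2],125];print('kh in tool',(M.T@(kh-p)).round(2),'tool',p.round(1));return c,i,p,M,kh
E
python3 - <<'E'
from h import *
c,i,p,M,kh=look(150)
print('tip px->tool',(M.T@(plane(c,(261.1,212.1),p[2]-119)-p)).round(2))
# head outline columns in tool y
b=[x for x in blobs(i,(0,130,40),(8,255,255),200)];print([(a,q,s) for a,q,s in b])
print('head edges tool y',[(M.T@(plane(c,(u,228),p[2]-42)-p)).round(2) for u in(252,271)])
print(i[205:220,256:268].mean(2).astype(int))
E
```

```text
ring [539.71448468  11.92425996] 15.648518301352206 423 0.5770739862308627
r 53 [277.2 112.7] [538.1  38. ] [-1.6 26.1]
kh in tool [ 40.59  12.16 144.85] tool [529.6 -29.2 269.9]
tip px->tool [  1.73   0.45 119.  ]
[(np.int32(1784), array([261.1, 263. ]), array([250, 218,  23,  90], dtype=int32)), (np.int32(3177), array([457.3, 288.2]), array([414, 268,  98,  53], dtype=int32))]
head edges tool y [array([22.84, -3.3 , 42.  ]), array([22.84,  4.5 , 42.  ])]
[[157 165 169 173 175 173 172 173 172 171 169 169]
 [162 168 172 175 177 175 175 176 175 173 170 169]
 [168 168 170 175 179 180 182 182 183 179 172 168]
 [169 169 170 175 179 182 184 185 184 181 172 169]
 [169 169 169 173 175 179 182 184 183 181 175 172]
 [169 166 157 155 157 160 163 167 173 182 181 177]
 [169 155 123 104 103 105 107 117 147 179 183 179]
 [169 152 105  73  69  71  71  85 131 175 183 179]
 [169 152 104  72  69  70  69  81 128 176 184 181]
 [169 152 102  68  65  66  64  76 124 175 183 182]
 [169 153 103  70  66  67  67  76 123 175 184 183]
 [166 147 102  74  71  70  69  78 119 169 182 182]
 [145 122  87  67  65  65  64  69 101 141 161 167]
 [ 94  80  67  64  64  64  63  64  72  89 103 118]
 [ 63  63  63  64  64  63  64  64  63  63  64  74]]
```

```bash
python3 - <<'E'
from h import *
p,M=tool();c=cam("wrist")
P=lambda x,y,z:proj(c,[p+M@np.array([x,y,z])])[0].round(1)
for x in(14,15,16,17,18):print(x,P(x,0,78),P(x,0,42))
for x in(0,1,2,3,4,5,6):print(x,P(x,0,119),P(x,0,116),P(x,0,113))
i=np.load("w1.npy");print(i[212:226,261],i[300:312,261,0])
E
```

```text
14 [260.3 216.5] [260.1 247.2]
15 [260.3 214.8] [260.1 245.1]
16 [260.3 213. ] [260.1 242.9]
17 [260.3 211.3] [260.1 240.7]
18 [260.3 209.5] [260.1 238.5]
0 [260.5 214.3] [260.4 215.9] [260.4 217.5]
1 [260.5 212.9] [260.4 214.5] [260.4 216.1]
2 [260.5 211.5] [260.4 213.1] [260.4 214.6]
3 [260.5 210.2] [260.4 211.7] [260.4 213.2]
4 [260.5 208.8] [260.4 210.3] [260.4 211.8]
5 [260.5 207.4] [260.4 208.8] [260.4 210.4]
6 [260.5 206. ] [260.4 207.4] [260.4 208.9]
[[81 70 62]
 [78 69 62]
 [74 65 57]
 [78 69 61]
 [81 69 62]
 [84 62 52]
 [93 55 44]
 [95 54 42]
 [95 54 42]
 [95 53 41]
 [95 54 42]
 [95 52 41]
 [96 53 42]
 [94 52 40]] [ 99  99 100 100  99  94 105 134 118  88  78  80]
```

```bash
python3 -m pendant '[[[11,6,0,0,0,0],[22,12,8,0,0,0],[22,12,18,0,0,0],[22,12,18,0,0,0],[22,12,18,0,0,0]]]'
python3 - <<'E'
from h import *
c,i,p,M,kh=look(150,"pics/e.png")
P=lambda x,y,z:proj(c,[p+M@np.array([x,y,z])])[0].round(1)
for x in(0,2,4,6):print(x,P(x,0,119),P(x,0,116),P(x,0,113))
print('back top',P(-16,0,42))
E
```

```text
time: 11.2
tool_pos: [540.3, -5.5, 251.6]
orientation: [-0.0, 0.689, 0.725, -0.0]
contact_force: [-0.1, -1.2, 0.9]
gripper_width: 8.8
grasp_force: 79.0
ring [539.9322873   11.49150418] 15.62406072892038 411 0.5068110238075505
r 59 [260.5 149.4] [538.3  37.5] [-1.7 26. ]
kh in tool [ 16.95   0.6  126.64] tool [540.3  -5.5 251.6]
0 [260.1 214. ] [260.1 215.5] [260.1 217.1]
2 [260.1 211.2] [260.1 212.7] [260.1 214.3]
4 [260.1 208.4] [260.1 209.9] [260.1 211.5]
6 [260.1 205.7] [260.1 207.1] [260.1 208.6]
back top [259.8 306.8]
```

View pics/e.png

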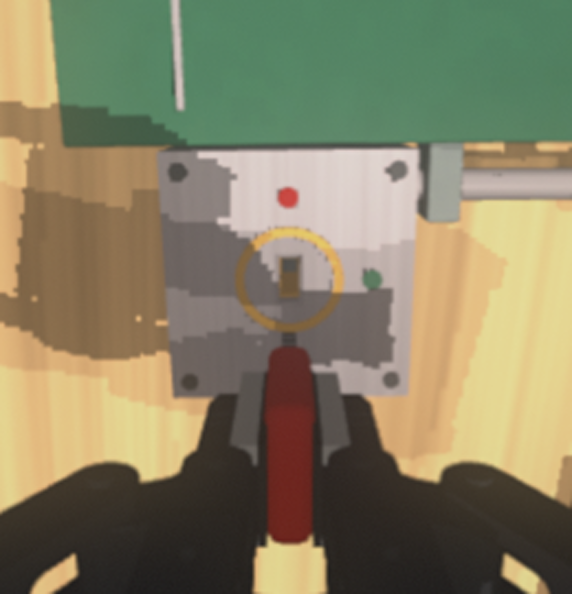

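The crop shows the blade at (289,340) in line with the slot at (290,278), about 17 mm short of it.

```bash
python3 -m pendant '[[[9,0.3,0,0,0,0],[17,0.3,0,0,0,0],[17,0.3,0,0,0,0],[17,0.3,0,0,0,0],[17,0.3,4,0,0,0],[17,0.3,7,0,0,0],[17,0.3,10,0,0,0],[17,0.3,12,0,0,0],[17,0.3,12,0,0,0]]]'
```

```text
time: 12.38
tool_pos: [539.7, 11.6, 239.6]
orientation: [-0.0, 0.689, 0.725, -0.0]
contact_force: [-0.5, 0.8, -0.3]
gripper_width: 8.9
grasp_force: 79.0
```

```bash
python3 -m pendant '[[[0,0,4,0,0,0],[0,0,8,0,0,0],[0,0,12,0,0,0],[0,0,12,0,0,0]]]';python3 -m pendant '[[[1,0,2,0,0,0],[-1,0,3,0,0,0],[1,0,4,0,0,0],[-1,0,5,0,0,0],[1,0,6,0,0,0],[-1,0,7,0,0,0],[1,0,8,0,0,0],[-1,0,9,0,0,0],[0,0,10,0,0,0]]]'
```

```text
time: 12.88
tool_pos: [539.5, 11.8, 227.2]
orientation: [-0.001, 0.689, 0.725, -0.0]
contact_force: [0.7, 2.3, -1.0]
gripper_width: 8.7
grasp_force: 79.1
time: 14.0
tool_pos: [540.3, 11.8, 219.7]
orientation: [0.0, 0.689, 0.725, 0.001]
contact_force: [-2.0, 1.2, 6.7]
gripper_width: 8.8
grasp_force: 80.3
```

```bash
python3 -m pendant '[[[1,0,1,0,0,0],[-1,0,2,0,0,0],[1,0,3,0,0,0],[-1,0,4,0,0,0],[1,0,5,0,0,0],[-1,0,6,0,0,0],[1,0,7,0,0,0],[-1,0,7,0,0,0],[1,0,8,0,0,0],[0,0,8,0,0,0]]]'
```

```text
time: 15.25
tool_pos: [540.2, 11.7, 211.5]
orientation: [0.0, 0.689, 0.725, 0.0]
contact_force: [-2.8, 3.4, 8.1]
gripper_width: 8.5
grasp_force: 80.4
```

```bash
python3 -m pendant '[[[1,0,1,0,0,0],[-1,0,1,0,0,0],[1,0,2,0,0,0],[-1,0,2,0,0,0],[1,0,3,0,0,0],[-1,0,3,0,0,0],[1,0,3,0,0,0],[-1,0,3,0,0,0],[0,0,3,0,0,0],[0,0,3,0,0,0]]]'
```

```text
time: 16.5
tool_pos: [540.4, 11.7, 210.8]
orientation: [0.0, 0.689, 0.725, 0.0]
contact_force: [-8.4, 2.8, 18.0]
gripper_width: 8.7
grasp_force: 81.9
```

```bash
python3 -m pendant '[[[0,-0.4,-1,0,0,0],[0,-0.7,-2,0,0,0],[0,-0.7,-2,0,0,0]]]'; python3 -c "
from workcell import r;print(r.sense()['torque'],r.sense()['qpos'])"
```

```text
time: 16.88
tool_pos: [540.0, 11.7, 210.8]
orientation: [0.001, 0.689, 0.725, 0.001]
contact_force: [-2.4, 2.3, 8.1]
gripper_width: 8.6
grasp_force: 80.1
[ 0.28443333  0.35271761 -0.01215668] [-1.16606334e-01 -7.52665698e-02  1.89929773e+00  1.07574075e-03
  1.31492078e+00 -1.67891214e-01]
```

```bash
python3 -m pendant '[[[0,0,0,0,0,0.12],[0,0,0,0,0,0.24],[0,0,0,0,0,0.36],[0,0,0,0,0,0.48],[0,0,0,0,0,0.6],[0,0,0,0,0,0.6]]]'; python3 -c "
from workcell import r;print(r.sense()['torque'])"
```

```text
time: 17.62
tool_pos: [539.8, 11.4, 210.8]
orientation: [0.001, 0.872, 0.489, 0.001]
contact_force: [-2.1, 0.6, 9.0]
gripper_width: 8.6
grasp_force: 80.4
[ 0.08476126  0.55621874 -0.02728239]
```

```bash
python3 -m pendant '[[[0,0,0,0,0,0.13],[0,0,0,0,0,0.26],[0,0,0,0,0,0.39],[0,0,0,0,0,0.52],[0,0,0,0,0,0.65],[0,0,0,0,0,0.78],[0,0,0,0,0,0.91],[0,0,0,0,0,1.04],[0,0,0,0,0,1.1],[0,0,0,0,0,1.1]]]'; python3 -c "
from workcell import r;print(r.sense()['torque'])"
python3 - <<'E'
from h import *
w=r.snapshot("wrist")[60:330,130:390,::-1];s=r.snapshot("scene")[150:250,190:310,::-1]
cv2.imwrite("pics/f.png",np.hstack([cv2.resize(w,(400,400)),cv2.resize(s,(400,400),interpolation=2)]))
E
```

```text
time: 18.88
tool_pos: [539.2, 11.5, 210.8]
orientation: [0.0, 0.999, -0.039, -0.0]
contact_force: [-5.7, 1.3, 10.4]
gripper_width: 9.0
grasp_force: 80.8
[0.1347644  1.14405002 0.04081553]
```

View pics/f.png

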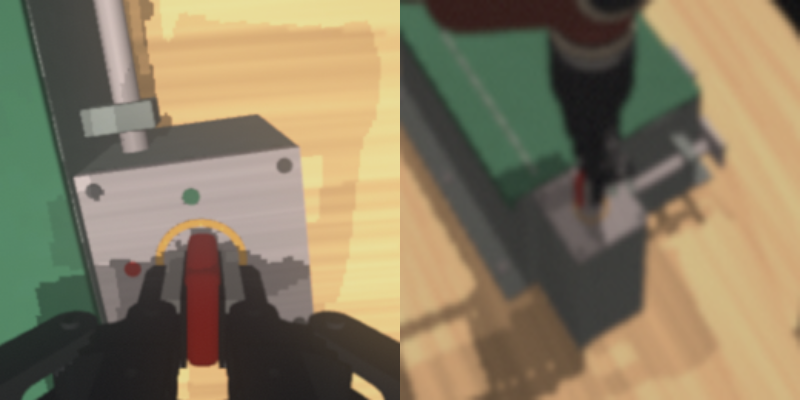

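The left half shows the key turned by about a quarter, its far edge facing the green dot at (190,197). The right half shows the lid shut and the gripper upright on the lock. I'll add a little more turn to take up the play.

```bash
python3 -m pendant '[[[0,0,0,0,0,0.08],[0,0,0,0,0,0.15],[0,0,0,0,0,0.15],[0,0,0,0,0,0.15]]]'; python3 -c "
from workcell import r;s=r.sense();print(s['torque'],s['qpos'])"
```

```text
time: 19.48
tool_pos: [539.2, 11.5, 210.8]
orientation: [0.0, 0.994, -0.113, -0.0]
contact_force: [-6.0, 1.5, 10.6]
gripper_width: 8.6
grasp_force: 80.8
[0.08728322 1.05584862 0.24871416] [-1.16674015e-01 -7.55252238e-02  1.89961314e+00 -9.91132156e-05
  1.31791405e+00  1.68158562e+00]
```

The turning torque has risen to 0.25 N·m, above the 0.10 N·m spring, so the plug is at its stop. The depth hasn't changed and the grip is firm, so I'm handing in.

```bash
python3 -c "
from workcell import r;print(r.finish_job())"
```

```text
the job is handed in; nothing more can be done
None
```

I handed the job in at about 19.5 s with the lid shut, the red key pushed home and turned to its stop, and the key still gripped at about 80 N; the hand-in gave no verdict, so I can't confirm it passed.

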